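# Square the geometry case into the crate-wood corner

## Robot

A 7-joint arm with a two-finger parallel gripper is mounted at the origin on the work surface. World frame = base frame: x ahead of the robot, y to its left, z up, the work surface at z = 0. Lengths are in m, angles in rad, forces in N, time in s.
With the tool pointing down it reaches from about 0.35 to 0.9 m from the base axis. Payload 7.2 kg.
Tool frame: the origin (TCP) lies on the centre line of the jaws, within the pads' length; the fingertips stand 22 mm ahead of it and the grasp point (between the pads) lies 3 mm ahead of it; z points along the fingers, y is the direction in which the jaws open and shut (so a half turn about z gives the same grasp; the last joint's range is limited). The gripper opens to 88 mm and grips with 3 to 60 N. Pads are 20 mm wide; open, the fingers measure 115 mm over their backs; the gripper's body (75 mm by 178 mm) begins 61 mm behind the grasp point.
Start: joints at [-1.344, 0.411, -0.013, 1.596, 0.006, 1.134, -0.082], TCP at [0.182, 0.598, 0.245] pointing down, gripper open.
Joint ranges: [-2.95, 2.95], [-0.29, 1.99], [-1.47, 1.44], [0.14, 2.54], [-1.03, 4.17], [0.13, 1.85], [-2.86, 2.86]. Speed limits (rad/s): [2.39, 2.39, 3.01, 3.01, 3.14, 3.14, 3.14].

## Interface

Orientations are given as a unit quaternion [w, x, y, z].
In Python, from workcell import * gives the robot as it stands.
- The arm moves only by the tool send_rows, never from a script. Its arguments are lists of equal length, an entry for each row: "travel": the shift along the tool's x, y, z in mm, a list of three; "turn": the turn about the tool's z in degrees; "gripper": the closure in counts, from 0 (fully open) to 255 (shut). A call has exactly 5 rows; each row shifts and turns the commanded pose from where the row before left it, along the tool's axes as they then stand; what a row does not reach is not made up. A row lasts 1/8 s, in which the tool goes at most 62.5 mm and 10.7 degrees, less where a joint would pass 70% of its speed; a pose out of reach is approached as far as the arm can. A call with a gripper value outside its range is refused whole. The fingers move at their own pace and stop on an object; "grip_force" is the grip in N (left out, the last holds). Time passes only in rows, so rows that do not move let the fingers close, or fill a call up. It gives the time, the measured TCP pose, the force and the opening at its end, in the units of the state.
- get_obs(): the state, without advancing time (a new reading comes with each control period).
- capture(name): name is "scene" or "top" or "wrist"; returns a dict with "pixels" (400x640x3 uint8, red, green, blue), "fx", "fy", "cx", "cy" (pixels), "eye" and "orientation" of the camera in the world. Camera axes: x right, y down, z forward; pixel columns grow to the right and rows downward; lengths in m; the calibration is good to about 2 mm. A picture is of the moment at which its call begins. There is no depth.
- close_job(): hands the job in, once; it reports no verdict.
Trained networks look in a picture, given as the dict that the camera call returned (one of the last four; its "shot" number tells which), for a name from the list of things; names that differ only in an ending like _2 or _b are one class to them, and where a whole thing is asked for, a point or a joint stands for the part that bears it (a point fixed in the world has none). Each returns a list of dicts, best first, with "confidence" (0 to 1); they miss things now and then, are a little off and sometimes report something else, mostly with a low value. They report only what shows in the picture. A call takes as long as a camera call. They do not tell look-alikes from the thing itself.
- search_frame(picture, target): "extent" ([left, top, right, bottom] in pixels, round what is visible of it).
- cut_out(picture, target): "mask" (400x640 bool, what is visible of it) and "extent" ([left, top, right, bottom] in pixels, round what is visible of it).
- tip_of(picture, target): "xy" ([column, row] in pixels: a listed point, or the origin of a listed thing).
The state is a dict: "time": time; "qpos": joint angles; "qvel": joint speeds; "joint_torque": joint torques, N m; "tool_pos": TCP position; "eef_rot": TCP orientation; "force": force on the tool from outside, world axes, zero at the start; "wrist_torque": the same for the moment, N m; "width": opening from 0.0 (shut) to 1.0 (fully open).
Only numpy, scipy, OpenCV 4.12 (cv2) and the standard library are available. Lean on these libraries where they do the work, as an engineer would, in place of code of your own. Each camera call takes 0.05 s, during which the arm holds its last target.

## Task

Push the blue geometry case along the tabletop with the fingertips into the corner of the clamped wooden stop, until one long side lies flat against the long slat and one end is up against the short slat, then leave it there. Keep it lying on the table and slide it steadily: do not pick it up, tip it or knock it across the table. Leave the silver tin, the egg cup of crayons and the eraser where they stand.

Things in the scene. Friction and masses are not known exactly. Their poses are not given: they have to be found in the camera images.
- case: Loose blue plastic geometry set case lying flat, 96 mm (its x) by 200 mm (its y) by 24 mm high, about 0.18 to 0.35 kg, plain straight sides with 4 mm rounded edges. Origin: centre of its underside. It slides on the table with ordinary friction. Either long side and either end may face the stop.
- ledge: Fixed L-shaped stop of two pale wooden slats, 28 mm high. Origin: inside corner at table level; z up, x roughly away from the robot. Long slat: inner face x = 0, from y = 0 to -400 mm, 50 mm wide towards +x. Short slat: inner face y = 0, from x = 0 to -120 mm, 40 mm wide towards +y. The case belongs at negative x and y: its home centre is x = -48, y = -100 mm.
- tin: Loose silver metal tin with a snap latch, 78 x 113 mm, 36 mm high; origin: centre of its underside. Bystander.
- egg_cup: Loose white ceramic egg cup holding crayons, 50 mm across, 58 mm high, crayons up to 98 mm high; origin: centre of its underside. Bystander.
- eraser: Loose white eraser in a green sleeve, 24 x 58 mm, 14 mm high; origin: centre of its underside. Bystander.
- clamp (a point): Spring clamp with orange tips that fixes the long slat to the table's far edge: centre of the upper tip, 33 mm above the table; axes as the stop's. It is 34 mm wide along y, up to 55 mm high over the slat; its handles stick out to +x beyond the table's edge, up to 70 mm high. Fixed.
Not all that is in view belongs to the job. There is more than one size of the case; the one meant has the size given above.

How it is judged:
At the end, for the whole second after the job is handed in: The case lies flat and at rest on the table inside the corner, its centre within 5 mm of home across each slat (gaps no more than 5 mm) and its sides parallel to the slats within 0.03 rad; tin, egg cup and eraser each within 15 mm of where they started, the cup upright (x of case in the frame of ledge between -0.053 and -0.042 m and y of case in the frame of ledge between -0.105 and -0.094 m and angle between the x axis of case and the x axis of ledge, either way round below 0.03 rad and height (world z) of case below 0.004 m and angle between case's own z axis and vertical below 0.05 rad and linear speed of case below 0.01 m/s and distance of each of tin, egg_cup, eraser from where it was at the start of the episode below 0.015 m and angle between egg_cup's own z axis and vertical below 0.2 rad); the robot touches nothing.
It fails at once if the case is lifted off the table (more than 8 mm) (height (world z) of case above 0.008 m).
It fails at once if the case is tipped (more than 0.12 rad) (angle between case's own z axis and vertical above 0.12 rad).
It fails at once if the case is knocked across the table (faster than 0.5 m/s) (linear speed of case above 0.5 m/s).
It fails at once if the tin, egg cup or eraser is disturbed (moved more than 15 mm, or the cup tilted over 0.3 rad) (distance of any of tin, egg_cup, eraser from where it was at the start of the episode above 0.015 m or angle between egg_cup's own z axis and vertical above 0.3 rad).
It also fails if it takes over 50 s, if anything falls off the work surface, if the arm or the gripper's body presses on something with over 40 N, if the wrist force passes 120 N, or if a joint passes its speed limit or range.

## Working session

There is one attempt and no reset: what is moved stays moved. The work goes in short steps, Python scripts to look and compute and a tool call to move; the robot and the scene stay as the last step left them, time stands still between calls to the robot, and variables do not carry over. Pictures are saved under pics/ and viewed, and the job is handed in when it is done.

Besides the shell and the picture viewer there is one more tool, called after "Emit:" in YAML: its name, and indented under it one key for each argument. send_rows: Moves the arm, as the interface text tells. Its arguments: {"type":"object","properties":{"travel":{"type":"array"},"turn":{"type":"array"},"gripper":{"type":"array"},"grip_force":{"type":"number"}},"required":["travel","turn","gripper"]}

```bash
mkdir -p pics; ls; cat > h.py <<'E'
from workcell import *
import numpy as np, cv2, pickle
from scipy.spatial.transform import Rotation as R
def rot(q): return R.from_quat([q[1],q[2],q[3],q[0]]).as_matrix()
def px2w(p,uv,z=0.0):
    uv=np.atleast_2d(np.asarray(uv,float))
    d=np.c_[(uv[:,0]-p['cx'])/p['fx'],(uv[:,1]-p['cy'])/p['fy'],np.ones(len(uv))]@rot(p['orientation']).T
    e=np.asarray(p['eye']); t=(z-e[2])/d[:,2]
    return e+d*t[:,None]
def w2px(p,X):
    X=np.atleast_2d(np.asarray(X,float)); c=(X-np.asarray(p['eye']))@rot(p['orientation'])
    return np.c_[p['fx']*c[:,0]/c[:,2]+p['cx'],p['fy']*c[:,1]/c[:,2]+p['cy']]
def save(p,n): cv2.imwrite('pics/'+n,cv2.cvtColor(p['pixels'],cv2.COLOR_RGB2BGR))
E
python3 - <<'E'
from h import *
o=get_obs();print({k:np.round(v,3) for k,v in o.items()})
for n in ('scene','top'):
    p=capture(n);save(p,n+'0.png');print(n,p['eye'],p['fx'],p['orientation'])
    for t in ('case','ledge','tin','egg_cup','eraser'):
        for r in search_frame(p,t): print(t,r['confidence'],np.round(r['extent']))
    print([ (r['xy'],r['confidence']) for t in('clamp','ledge') for r in tip_of(p,t)])
    pickle.dump(p,open(n+'0.pkl','wb'))
E
```

```text
pics
{'time': np.float64(0.0), 'qpos': array([-1.344,  0.412, -0.013,  1.597,  0.006,  1.134, -0.082]), 'qvel': array([-0.001,  0.001, -0.001, -0.001,  0.001,  0.001, -0.   ]), 'joint_torque': array([-1.0000e-03, -5.8795e+01,  6.4100e-01, -2.9108e+01, -5.4000e-02,
        1.8000e-02,  0.0000e+00]), 'tool_pos': array([0.181, 0.598, 0.244]), 'eef_rot': array([-0.   ,  0.147,  0.989, -0.001]), 'force': array([-0.256, -0.591,  0.522]), 'wrist_torque': array([-0.013,  0.008,  0.019]), 'width': np.float64(1.0)}
scene [ 1.35772044 -0.02082942  1.03739812] 456.73241079611535 [-0.24410923  0.66836878  0.66240937 -0.23432386]
case 0.97 [265. 187. 342. 227.]
case 0.94 [162. 119. 259. 185.]
case 0.61 [282. 141. 316. 176.]
ledge 0.97 [222. 212. 394. 345.]
tin 0.6 [165. 196. 212. 232.]
egg_cup 0.71 [379. 160. 404. 191.]
eraser 0.5 [409. 218. 421. 239.]
[([360.4, 259.2], 0.87), ([372.9, 255.6], 0.57)]
top [ 0.46134535 -0.0013984   1.10232315] 450.68056799864036 [ 0.02584277 -0.69758046  0.71540568 -0.03013909]
case 0.66 [396. 249. 526. 364.]
case 0.62 [308. 261. 360. 322.]
case 0.58 [286. 183. 373. 231.]
ledge 0.74 [232.  52. 411. 199.]
tin 0.92 [435. 174. 484. 213.]
egg_cup 0.6 [203. 242. 230. 260.]
egg_cup 0.19 [286. 184. 373. 234.]
eraser 0.56 [197. 169. 206. 191.]
[([266.7, 128.3], 0.73), ([248.5, 148.5], 0.68), ([251.8, 149.2], 0.72)]
```

View pics/scene0.png

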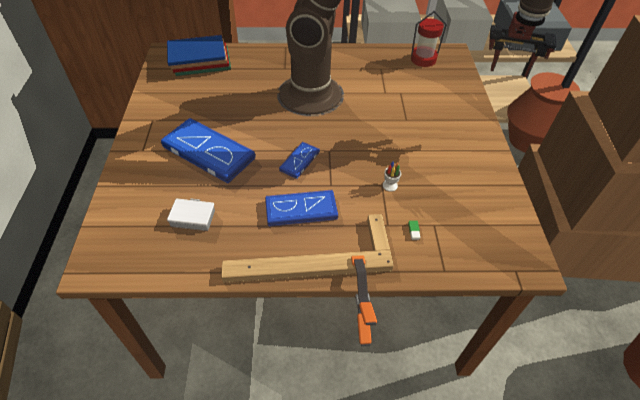

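View pics/top0.png

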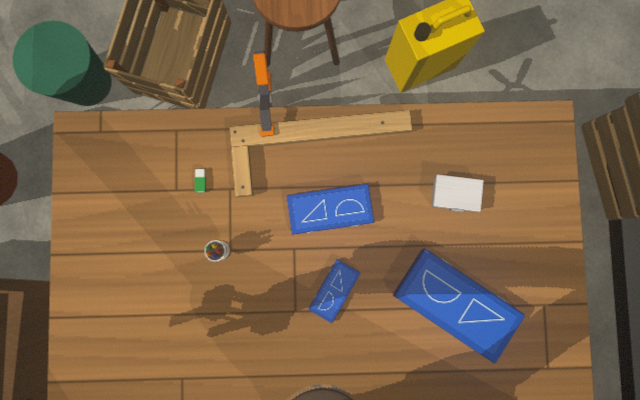

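The three blue cases in the top view are at (331,208), (334,291) and (460,305). I'll measure each one and enlarge a crop of the likely one.

```bash
python3 - <<'E'
from h import *
p=capture('top');im=p['pixels']
hsv=cv2.cvtColor(im,cv2.COLOR_RGB2HSV)
m=cv2.inRange(hsv,(100,120,60),(130,255,255));m=cv2.morphologyEx(m,cv2.MORPH_CLOSE,np.ones((7,7)))
cs,_=cv2.findContours(m,cv2.RETR_EXTERNAL,cv2.CHAIN_APPROX_NONE)
for c in cs:
    if cv2.contourArea(c)<500: continue
    W=px2w(p,c[:,0]+0.0,0.024)[:,:2]
    (cx,cy),(a,b),an=cv2.minAreaRect((W*1000).astype(np.float32))
    print('px',c[:,0].mean(0).round(),'centre',round(cx,1),round(cy,1),'size',round(a,1),round(b,1),'ang',round(an,1), 'box',cv2.boxPoints(((cx,cy),(a,b),an)).round().tolist())
for t in('tin','egg_cup','eraser'):
    for r in cut_out(p,t)[:1]:
        W=px2w(p,np.argwhere(r['mask'])[:,::-1],{'tin':.036,'egg_cup':.05,'eraser':.014}[t])[:,:2]
        print(t,r['confidence'],cv2.minAreaRect((W*1000).astype(np.float32)))
print(w2px(p,[[.18,.6,.245],[0,.0,.3]]))
s=pickle.load(open('scene0.pkl','rb'));print(w2px(s,[[.18,.6,.245]]))
big=cv2.resize(im[95:245,190:420],None,fx=3.4,fy=3.4,interpolation=cv2.INTER_CUBIC)
cv2.imwrite('pics/crop.png',big[:,:,::-1])
E
```

```text
px [334. 291.] centre 344.6 -37.0 size 63.3 134.5 ang 57.9 box [[271.0, -28.0], [385.0, -100.0], [418.0, -46.0], [304.0, 26.0]]
px [459. 305.] centre 302.9 -331.6 size 280.3 133.5 ang 54.8 box [[168.0, -408.0], [277.0, -485.0], [438.0, -256.0], [329.0, -179.0]]
px [330. 209.] centre 539.7 -32.2 size 93.5 196.1 ang 7.0 box [[481.0, 59.0], [505.0, -135.0], [598.0, -124.0], [574.0, 71.0]]
tin 0.64 ((567.7909545898438, -336.7554626464844), (117.91776275634766, 82.54609680175781), 81.38973236083984)
egg_cup 0.75 ((447.98175048828125, 234.20074462890625), (53.34584045410156, 46.2990837097168), 89.46898651123047)
eraser 0.77 ((616.5828247070312, 281.0546569824219), (29.082015991210938, 61.368343353271484), 89.68987274169922)
[[ -5.55162012 403.47277964]
 [323.79704883 514.75732354]]
[[510.63892297  64.78519128]]
```

View pics/crop.png

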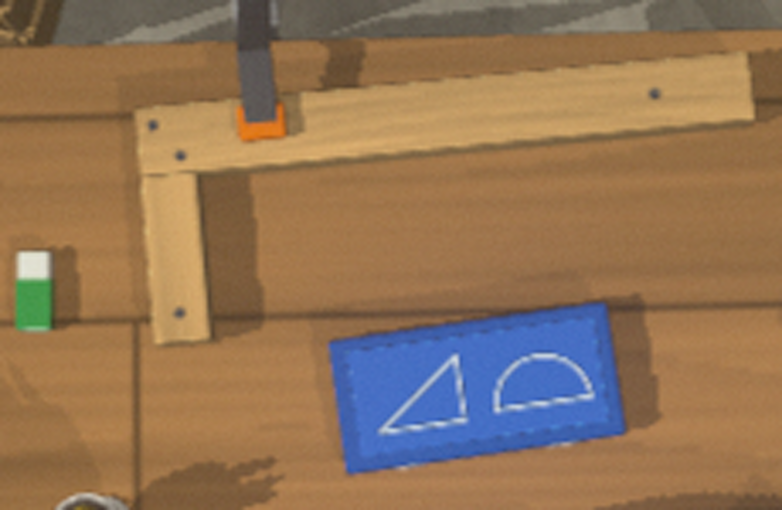

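The one meant is the case at top pixel (331,208). It measures 94×196 mm, while the others measure 63×134 and 133×280. In the crop, the stop's inside corner is at about top pixel (248,146). Next I'll fit the slat edges and the case edges at sub-pixel level.

```bash
cat >> h.py <<'E'
def edge(p,A,B,z,rng=0.012,n=60,trim=.06,sign=0):
    """refine a line A->B (world xy at height z) from the luminance gradient; returns point,dir,resid"""
    g=p['pixels'].astype(np.float32)@np.float32([.5,.4,.1]); g=cv2.GaussianBlur(g,(0,0),.7)
    A,B=np.array(A,float),np.array(B,float);d=(B-A)/np.linalg.norm(B-A);nn=np.array([-d[1],d[0]])
    off=np.arange(-rng,rng,.0004);P=[]
    for t in np.linspace(trim,1-trim,n):
        X=A+t*(B-A)+off[:,None]*nn
        uv=w2px(p,np.c_[X,np.full(len(X),z)]).astype(np.float32)
        v=cv2.remap(g,uv[:,:1],uv[:,1:],cv2.INTER_CUBIC)[:,0]
        q=np.gradient(cv2.GaussianBlur(v[:,None],(1,9),0)[:,0]); q=q*sign if sign else abs(q)
        P.append(X[np.argmax(q)])
    P=np.float32(P);vx,vy,x,y=cv2.fitLine(P,cv2.DIST_HUBER,0,.0005,.001).ravel()
    dd=np.array([vx,vy]);dd*=np.sign(dd@d);c=np.array([x,y])
    r=(P-c)@np.array([-dd[1],dd[0]])
    return c,dd,np.median(abs(r))*1000
def inter(a,b):
    s=np.linalg.solve(np.c_[a[1],-b[1]],b[0]-a[0]);return a[0]+s[0]*a[1]
E
python3 - <<'E'
from h import *
p=capture('top')
c=lambda x,y:px2w(p,[[190+x/3.4-.35,95+y/3.4-.35]],.028)[0,:2]
L=edge(p,c(300,162),c(755,118),.028);S=edge(p,c(197,172),c(212,340),.028)
K=inter(L,S)
print('L',L,'S',S,'corner',K)
yaw=lambda d:np.degrees(np.arctan2(d[1],d[0]))
print('long dir',yaw(L[1]),'short dir',yaw(S[1]))
s=pickle.load(open('scene0.pkl','rb'))
for q in(p,s):
    cn=w2px(q,[[*K,.028],[*(K+.4*L[1]),.028],[*(K+.12*S[1]),.028]]);print(cn.round(1))
big=cv2.resize(s['pixels'][130:290,210:430],None,fx=3.6,fy=3.6,interpolation=cv2.INTER_CUBIC)
for u in cn: cv2.circle(big,(int((u[0]-210)*3.6),int((u[1]-130)*3.6)),4,(255,0,0),1)
cv2.imwrite('pics/crop_s.png',big[:,:,::-1])
E
```

```text
L (array([ 0.7150165 , -0.06954128], dtype=float32), array([ 0.07143614, -0.99744517], dtype=float32), np.float32(0.29191166)) S (array([0.6312001 , 0.15910035], dtype=float32), array([-0.9968416 , -0.07941522], dtype=float32), np.float32(0.2776203)) corner [0.69825876 0.1644427 ]
long dir -85.90352 short dir -175.44504
[[246.7 145. ]
 [411.1 129.4]
 [251.3 194.1]]
[[374.8 250.8]
 [221.4 260.9]
 [367.1 214.8]]
```

View pics/crop_s.png

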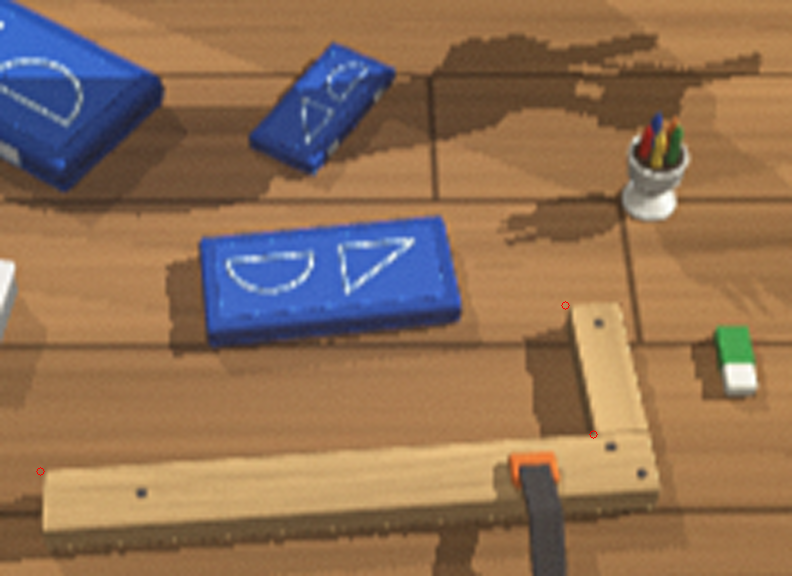

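Emit:
send_rows:
  travel:
    - [0,0,0]
    - [0,0,0]
    - [0,0,0]
    - [-19,-54,0]
    - [-19,-54,0]
  turn: [-7,-7,-7,0,0]
  gripper: [0,0,0,0,0]

```text
time: 1.68
tool_pos: [0.2276, 0.4919, 0.2442]
eef_rot: [-0.0, -0.036, 0.999, -0.0]
force: [0.6, -0.2, -0.1]
width: 1.0
```

Emit:
send_rows:
  travel:
    - [-19,-54,0]
    - [-19,-54,0]
    - [-19,-54,0]
    - [-19,-54,0]
    - [-19,-54,0]
  turn: [0,0,0,0,0]
  gripper: [0,0,0,0,0]

```text
time: 2.3
tool_pos: [0.342, 0.2288, 0.245]
eef_rot: [0.0, -0.036, 0.999, 0.0]
force: [0.2, 0.2, -0.6]
width: 1.004
```

Emit:
send_rows:
  travel:
    - [-19,-54,0]
    - [-19,-54,0]
    - [-19,-54,0]
    - [-19,-54,0]
    - [-19,-54,0]
  turn: [0,0,0,0,0]
  gripper: [0,0,0,0,0]

```text
time: 2.92
tool_pos: [0.4561, -0.0336, 0.2451]
eef_rot: [0.001, -0.036, 0.999, 0.0]
force: [1.0, 1.4, -0.2]
width: 0.999
```

```bash
cat >> h.py <<'E'
K=np.array([.6983,.1644]);T=np.radians(4.15);EX=np.array([np.cos(T),np.sin(T)]);EY=np.array([-EX[1],EX[0]])
def led(w): w=np.asarray(w)[:2]-K; return np.round([w@EX*1000,w@EY*1000],1)
def st():
    o=get_obs();M=rot(o['eef_rot'])
    print('t',round(float(o['time']),2),'pos',np.round(o['tool_pos'],4),'ledge mm',led(o['tool_pos']),'ty yaw rel',round(np.degrees(np.arctan2(M[1,1],M[0,1]))-90-4.15,2),'F ledge',np.round([o['force'][:2]@EX,o['force'][:2]@EY,o['force'][2]],1),'z axis',M[:,2].round(3))
E
python3 -c "
from h import *
st();print(led([.5397,-.0322]))"
```

```text
t 2.92 pos [ 0.4561 -0.0336  0.2451] ledge mm [-255.9 -180. ] ty yaw rel -0.02 F ledge [ 1.1  1.3 -0.2] z axis [ 0.001  0.    -1.   ]
[-172.4 -184.6]
```

Emit:
send_rows:
  travel:
    - [0,-5,40]
    - [0,0,40]
    - [0,0,40]
    - [0,0,40]
    - [0,0,0]
  turn: [0,0,0,0,0]
  gripper: [0,0,0,0,0]

```text
time: 3.55
tool_pos: [0.454, -0.0371, 0.0829]
eef_rot: [-0.003, -0.036, 0.999, -0.0]
force: [-0.2, -0.1, 0.4]
width: 1.001
```

```bash
python3 -c "
from h import *
st()
for n in('wrist','scene'): p=capture(n);save(p,n+'1.png')"; cd pics; python3 -c "
import cv2,numpy as np
a=cv2.imread('wrist1.png');b=cv2.imread('scene1.png')
cv2.imwrite('c1.png',np.vstack([cv2.resize(a,(480,300)),b[100:300,100:580]]))"
```

```text
t 3.55 pos [ 0.454  -0.0371  0.0829] ledge mm [-258.2 -183.3] ty yaw rel -0.05 F ledge [-0.2 -0.1  0.4] z axis [-0.005 -0.001 -1.   ]
```

View pics/c1.png

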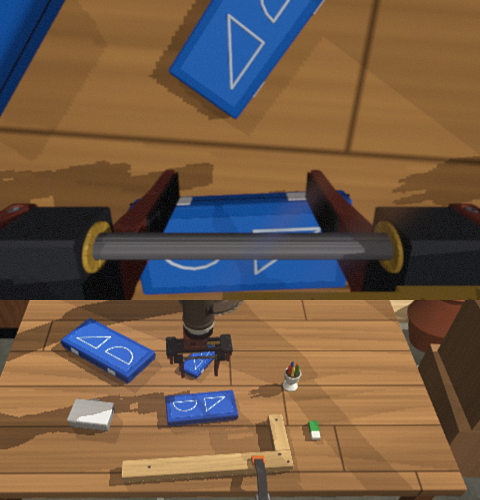

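The fingers, at wrist (145,215) and (325,215), straddle the middle of the case's near long side and are clear of the small case. I'll lower the tool and start the push.

Emit:
send_rows:
  travel:
    - [0,0,20]
    - [0,0,20]
    - [0,0,14]
    - [-5,0,0]
    - [-5,0,0]
  turn: [0,0,0,0,0]
  gripper: [0,0,0,0,0]

```text
time: 4.28
tool_pos: [0.4669, -0.0362, 0.0315]
eef_rot: [0.001, -0.036, 0.999, 0.0]
force: [0.8, 0.3, -0.6]
width: 1.003
```

Emit:
send_rows:
  travel:
    - [-4,0,0]
    - [-4,0,0]
    - [-4,0,0]
    - [-5,0,0]
    - [-5,0,0]
  turn: [0,0,0,0,0]
  gripper: [0,0,0,0,0]

```text
time: 4.9
tool_pos: [0.4875, -0.0345, 0.0304]
eef_rot: [-0.001, -0.036, 0.999, 0.0]
force: [-2.4, 0.2, -0.0]
width: 1.001
```

Emit:
send_rows:
  travel:
    - [-6,0,0]
    - [-8,0,0]
    - [-8,0,0]
    - [-8,0,0]
    - [-8,0,0]
  turn: [0,0,0,0,0]
  gripper: [0,0,0,0,0]

```text
time: 5.52
tool_pos: [0.5262, -0.0319, 0.0306]
eef_rot: [-0.0, -0.036, 0.999, -0.0]
force: [-1.9, 0.2, 0.4]
width: 0.999
```

```bash
cat >> h.py <<'E'
def case(p):
    m=cv2.inRange(cv2.cvtColor(p['pixels'],cv2.COLOR_RGB2HSV),(100,120,60),(130,255,255));m=cv2.morphologyEx(m,cv2.MORPH_CLOSE,np.ones((5,5)))
    for c in cv2.findContours(m,cv2.RETR_EXTERNAL,cv2.CHAIN_APPROX_NONE)[0]:
        if cv2.contourArea(c)<500: continue
        W=px2w(p,c[:,0],.024)[:,:2]
        (x,y),(a,b),an=cv2.minAreaRect((W*1000).astype(np.float32))
        print('blue',led([x/1000,y/1000]),'size',round(a,1),round(b,1),'rel ang',round(an-4.15,2))
E
python3 -c "
from h import *
st()
p=capture('top');save(p,'top2.png');case(p)"
```

```text
t 5.53 pos [ 0.5262 -0.0319  0.0306] ledge mm [-185.9 -183.4] ty yaw rel -0.04 F ledge [-1.9  0.3  0.4] z axis [-0. -0. -1.]
blue [-429.1 -464.8] size 283.2 132.9 rel ang 50.81
```

View pics/top2.png

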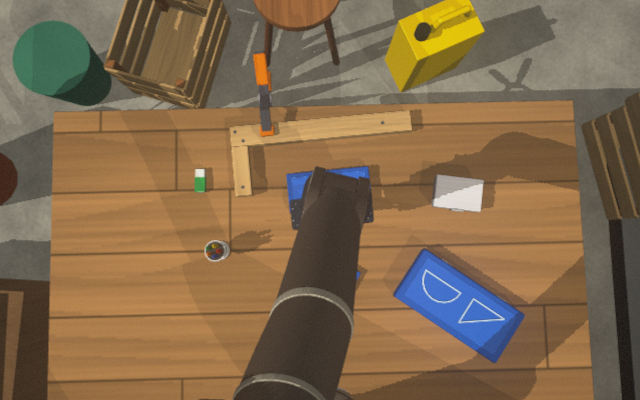

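Emit:
send_rows:
  travel:
    - [-8,0,0]
    - [-8,0,0]
    - [-8,0,0]
    - [-8,0,0]
    - [-8,0,0]
  turn: [0,0,0,0,0]
  gripper: [0,0,0,0,0]

```text
time: 6.2
tool_pos: [0.5659, -0.0291, 0.0306]
eef_rot: [-0.0, -0.036, 0.999, 0.0]
force: [-2.4, -0.1, 0.8]
width: 1.0
```

Emit:
send_rows:
  travel:
    - [-7,0,0]
    - [-6,0,0]
    - [-5,0,0]
    - [-4,0,0]
    - [-3,0,0]
  turn: [0,0,0,0,0]
  gripper: [0,0,0,0,0]

```text
time: 6.82
tool_pos: [0.5906, -0.0272, 0.0306]
eef_rot: [-0.0, -0.036, 0.999, 0.0]
force: [-4.3, -1.0, 3.2]
width: 1.0
```

```bash
python3 -c "
from h import *
st()
p=capture('scene');save(p,'scene2.png')
cv2.imwrite('pics/s2.png',cv2.resize(p['pixels'][130:300,200:430],None,fx=3.4,fy=3.4,interpolation=2)[:,:,::-1])"
```

```text
t 6.83 pos [ 0.5906 -0.0272  0.0306] ledge mm [-121.3 -183.3] ty yaw rel -0.04 F ledge [-4.4 -0.6  3.2] z axis [-0.  0. -1.]
```

View pics/s2.png

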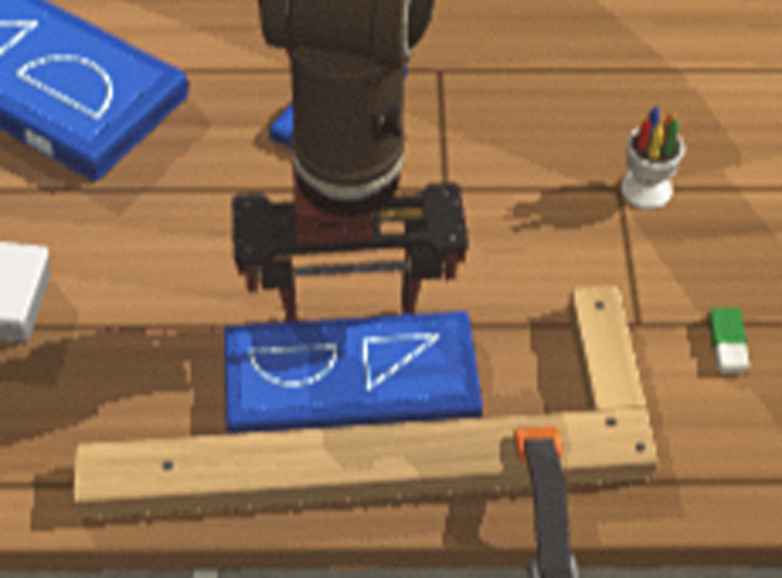

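Emit:
send_rows:
  travel:
    - [-2,0,0]
    - [-2,0,0]
    - [-1,0,0]
    - [-1,0,0]
    - [0,0,0]
  turn: [0,0,0,0,0]
  gripper: [0,0,0,0,0]

```text
time: 7.5
tool_pos: [0.5967, -0.0268, 0.0306]
eef_rot: [0.0, -0.036, 0.999, -0.0]
force: [-1.9, -0.4, 0.7]
width: 1.001
```

```bash
python3 -c "
from h import *
st()"
```

```text
t 7.5 pos [ 0.5967 -0.0268  0.0306] ledge mm [-115.2 -183.4] ty yaw rel -0.04 F ledge [-1.9 -0.3  0.7] z axis [ 0.  0. -1.]
```

Not yet in contact with the slat, so I'll keep going gently.

Emit:
send_rows:
  travel:
    - [-2,0,0]
    - [-2,0,0]
    - [-1,0,0]
    - [-1,0,0]
    - [0,0,0]
  turn: [0,0,0,0,0]
  gripper: [0,0,0,0,0]

```text
time: 8.12
tool_pos: [0.6025, -0.0264, 0.0306]
eef_rot: [-0.0, -0.036, 0.999, 0.0]
force: [-3.3, 0.3, 1.5]
width: 1.001
```

Emit:
send_rows:
  travel:
    - [-1,0,0]
    - [-1,0,0]
    - [0,0,0]
    - [0,0,0]
    - [0,0,0]
  turn: [0,0,0,0,0]
  gripper: [0,0,0,0,0]

```text
time: 8.75
tool_pos: [0.6025, -0.0264, 0.0306]
eef_rot: [-0.002, -0.036, 0.999, 0.0]
force: [-10.8, 0.3, 9.2]
width: 0.996
```

```bash
python3 -c "
from h import *
st()
p=capture('scene');
cv2.imwrite('pics/s3.png',cv2.resize(p['pixels'][200:300,210:430],None,fx=3.6,fy=3.6,interpolation=2)[:,:,::-1])"
```

```text
t 8.75 pos [ 0.6025 -0.0264  0.0306] ledge mm [-109.3 -183.3] ty yaw rel -0.05 F ledge [-10.8   1.1   9.2] z axis [-0.004  0.    -1.   ]
```

View pics/s3.png

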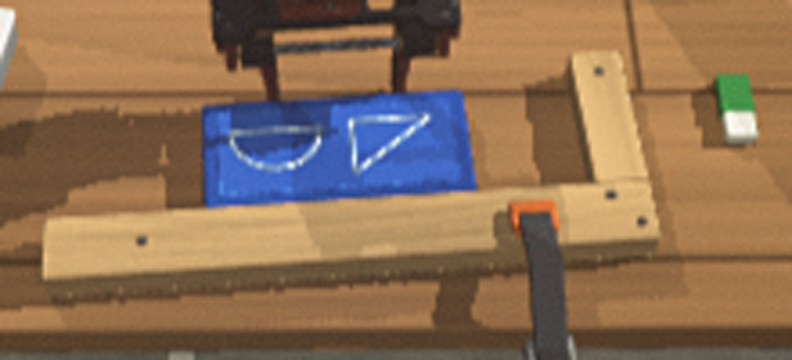

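Emit:
send_rows:
  travel:
    - [3,0,0]
    - [8,0,0]
    - [8,0,-30]
    - [0,0,-40]
    - [0,-20,0]
  turn: [0,0,0,0,0]
  gripper: [0,0,0,0,128]

```text
time: 9.43
tool_pos: [0.5892, -0.0463, 0.1036]
eef_rot: [0.003, -0.037, 0.999, 0.0]
force: [1.0, -0.2, -0.5]
width: 0.922
```

```bash
python3 -c "
from h import *
st();print(get_obs()['qpos'].round(2))"
```

```text
t 9.43 pos [ 0.5892 -0.0463  0.1036] ledge mm [-124.1 -202.3] ty yaw rel 0.13 F ledge [ 1.  -0.3 -0.5] z axis [ 0.006  0.001 -1.   ]
[-0.29  0.53  0.39  1.84 -0.26  0.82  1.88]
```

Emit:
send_rows:
  travel:
    - [-20,-30,0]
    - [-20,-30,0]
    - [-18,-30,0]
    - [-18,-28,0]
    - [0,0,0]
  turn: [0,0,0,0,10]
  gripper: [128,128,128,128,128]

```text
time: 10.05
tool_pos: [0.6713, -0.1645, 0.0995]
eef_rot: [0.0, 0.055, 0.998, -0.001]
force: [0.0, 0.5, 0.2]
width: 0.501
```

Emit:
send_rows:
  travel:
    - [0,0,0]
    - [0,0,0]
    - [0,0,0]
    - [0,0,0]
    - [0,0,0]
  turn: [10,10,10,10,10]
  gripper: [128,128,128,128,128]

```text
time: 10.68
tool_pos: [0.6707, -0.1608, 0.0995]
eef_rot: [-0.0, 0.471, 0.882, -0.0]
force: [-0.1, -1.1, -0.4]
width: 0.498
```

Emit:
send_rows:
  travel:
    - [0,0,0]
    - [0,0,0]
    - [0,0,0]
    - [0,0,0]
    - [0,0,0]
  turn: [10,10,10,0,0]
  gripper: [128,128,128,128,128]

```text
time: 11.3
tool_pos: [0.6709, -0.1603, 0.1001]
eef_rot: [-0.0, 0.68, 0.733, -0.0]
force: [0.2, -0.2, -0.3]
width: 0.496
```

```bash
python3 -c "
from h import *
st();o=get_obs();print(o['qpos'].round(2),o['width'])
p=capture('scene');case(p);cv2.imwrite('pics/s4.png',cv2.resize(p['pixels'][130:300,160:430],None,fx=2.9,fy=2.9,interpolation=2)[:,:,::-1])
p=capture('top');case(p);save(p,'top4.png')"
```

```text
t 11.3 pos [ 0.6709 -0.1603  0.1001] ledge mm [ -50.8 -321.9] ty yaw rel -89.84 F ledge [ 0.2 -0.2 -0.3] z axis [-0.001 -0.    -1.   ]
[-0.31  0.78  0.77  1.59 -0.61  1.03  0.72] 0.4958830093632905
blue [ -50.7 -185.3] size 89.7 197.2 rel ang -0.09
blue [-356.3 -174.6] size 68.6 139.4 rel ang 54.09
blue [-432.8 -471.3] size 275.9 147.3 rel ang 50.61
blue [-989.8 -542. ] size 171.9 216.9 rel ang 7.23
blue [-370.2 -179.3] size 54.3 135.4 rel ang 52.9
blue [-429.2 -464.9] size 282.9 133.0 rel ang 50.81
blue [ -50.  -169.8] size 94.9 162.0 rel ang 0.07
```

View pics/s4.png

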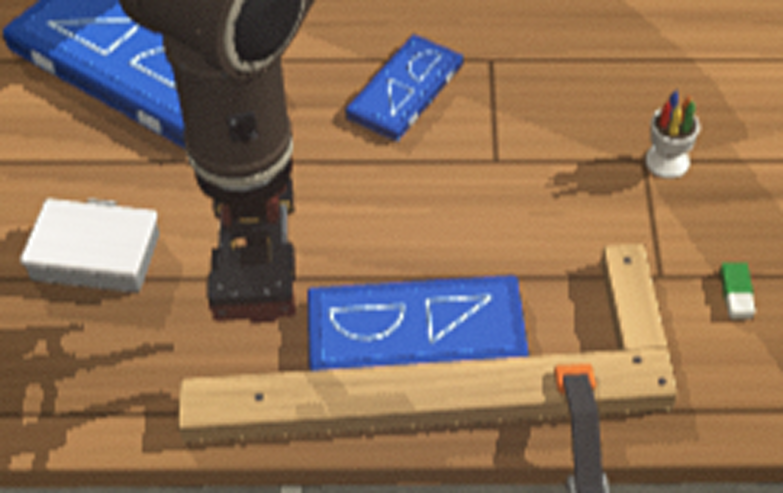

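View pics/top4.png

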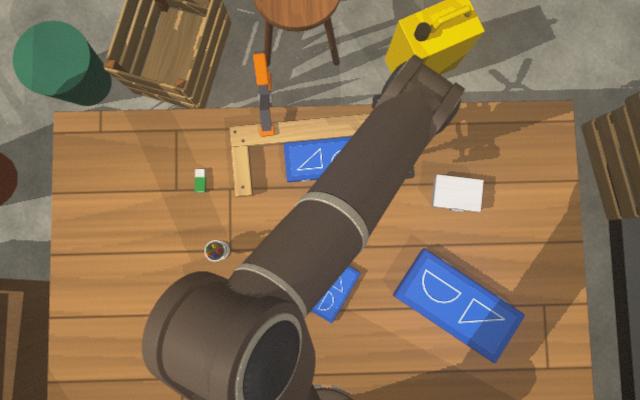

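Emit:
send_rows:
  travel:
    - [0,0,20]
    - [0,0,25]
    - [0,0,15]
    - [0,1,10]
    - [5,1,0]
  turn: [0,0,0,0,0]
  gripper: [128,128,128,128,128]

```text
time: 12.02
tool_pos: [0.6724, -0.1551, 0.0299]
eef_rot: [-0.0, 0.682, 0.732, -0.0]
force: [0.2, 0.5, -0.1]
width: 0.498
```

Emit:
send_rows:
  travel:
    - [4,0,0]
    - [4,0,0]
    - [4,0,0]
    - [4,0,0]
    - [4,0,0]
  turn: [0,0,0,0,0]
  gripper: [128,128,128,128,128]

```text
time: 12.65
tool_pos: [0.6714, -0.135, 0.0308]
eef_rot: [0.0, 0.681, 0.732, -0.0]
force: [-0.0, -2.9, 0.2]
width: 0.5
```

Emit:
send_rows:
  travel:
    - [5,0,0]
    - [6,0,0]
    - [7,0,0]
    - [7,0,0]
    - [7,0,0]
  turn: [0,0,0,0,0]
  gripper: [128,128,128,128,128]

```text
time: 13.28
tool_pos: [0.6692, -0.1026, 0.0308]
eef_rot: [0.0, 0.681, 0.732, 0.0]
force: [0.4, -3.1, 1.6]
width: 0.497
```

```bash
python3 -c "
from h import *
st()
p=capture('scene');case(p);cv2.imwrite('pics/s5.png',cv2.resize(p['pixels'][130:300,160:430],None,fx=2.9,fy=2.9,interpolation=2)[:,:,::-1])"
```

```text
t 13.28 pos [ 0.6692 -0.1026  0.0308] ledge mm [ -48.4 -264.2] ty yaw rel -90.04 F ledge [ 0.2 -3.2  1.6] z axis [ 0. -0. -1.]
blue [ -50.6 -150.9] size 89.7 195.8 rel ang -0.14
blue [-425.8 -462.4] size 298.5 147.8 rel ang 50.75
blue [-989.8 -542. ] size 171.9 216.9 rel ang 7.23
```

View pics/s5.png

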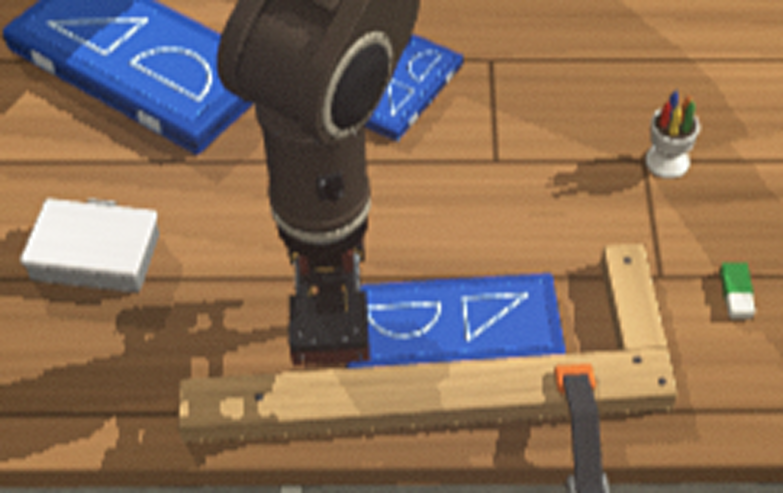

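The case is sliding along the slat and still parallel to it, with about 50 mm to go.

Emit:
send_rows:
  travel:
    - [7,0,0]
    - [7,0,0]
    - [7,0,0]
    - [7,0,0]
    - [6,0,0]
  turn: [0,0,0,0,0]
  gripper: [128,128,128,128,128]

```text
time: 13.95
tool_pos: [0.6667, -0.0685, 0.0307]
eef_rot: [0.0, 0.681, 0.732, 0.0]
force: [-0.7, -4.1, 1.6]
width: 0.497
```

Emit:
send_rows:
  travel:
    - [4,0,0]
    - [3,0,0]
    - [2,0,0]
    - [2,0,0]
    - [1,0,0]
  turn: [0,0,0,0,0]
  gripper: [128,128,128,128,128]

```text
time: 14.58
tool_pos: [0.6658, -0.0571, 0.0307]
eef_rot: [0.0, 0.681, 0.732, 0.0]
force: [1.0, -4.7, 4.0]
width: 0.498
```

```bash
python3 -c "
from h import *
st()
p=capture('scene');case(p)"
```

```text
t 14.57 pos [ 0.6658 -0.0571  0.0307] ledge mm [ -48.4 -218.6] ty yaw rel -90.05 F ledge [ 0.7 -4.8  4. ] z axis [ 0. -0. -1.]
blue [ -50.6 -105.9] size 89.9 196.8 rel ang -0.11
blue [-425.8 -462.4] size 298.5 147.8 rel ang 50.84
blue [-989.8 -542.1] size 171.9 217.0 rel ang 7.23
```

Emit:
send_rows:
  travel:
    - [1,0,0]
    - [1,0,0]
    - [1,0,0]
    - [1,0,0]
    - [0,0,0]
  turn: [0,0,0,0,0]
  gripper: [128,128,128,128,128]

```text
time: 15.25
tool_pos: [0.6655, -0.0528, 0.0306]
eef_rot: [-0.0, 0.681, 0.732, 0.0]
force: [0.8, -5.8, 3.7]
width: 0.499
```

Emit:
send_rows:
  travel:
    - [1,0,0]
    - [0,0,0]
    - [1,0,0]
    - [0,0,0]
    - [0,0,0]
  turn: [0,0,0,0,0]
  gripper: [128,128,128,128,128]

```text
time: 15.88
tool_pos: [0.6654, -0.0508, 0.0306]
eef_rot: [-0.0, 0.681, 0.732, 0.0]
force: [1.2, -4.4, 3.9]
width: 0.496
```

```bash
python3 -c "
from h import *
st()
p=capture('scene');case(p);cv2.imwrite('pics/s6.png',cv2.resize(p['pixels'][190:300,230:430],None,fx=3.9,fy=3.9,interpolation=2)[:,:,::-1])"
```

```text
t 15.88 pos [ 0.6654 -0.0508  0.0306] ledge mm [ -48.4 -212.3] ty yaw rel -90.03 F ledge [ 0.9 -4.4  3.9] z axis [-0.  0. -1.]
blue [-50.6 -99. ] size 89.9 194.8 rel ang -0.2
blue [-425.8 -462.4] size 298.5 147.8 rel ang 50.84
blue [-989.8 -542.1] size 171.9 217.0 rel ang 7.23
```

View pics/s6.png

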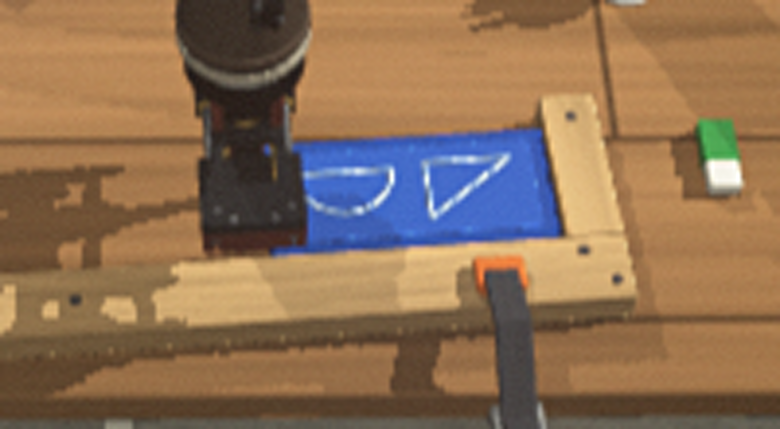

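Emit:
send_rows:
  travel:
    - [1,0,0]
    - [0,0,0]
    - [1,0,0]
    - [0,0,0]
    - [0,0,0]
  turn: [0,0,0,0,0]
  gripper: [128,128,128,128,128]

```text
time: 16.55
tool_pos: [0.6652, -0.0506, 0.0306]
eef_rot: [0.001, 0.682, 0.732, -0.001]
force: [1.7, -7.9, 2.7]
width: 0.495
```

```bash
python3 -c "
from h import *
st()"
```

```text
t 16.55 pos [ 0.6652 -0.0506  0.0306] ledge mm [ -48.5 -212. ] ty yaw rel -90.09 F ledge [ 1.1 -8.   2.7] z axis [ 0.    -0.002 -1.   ]
```

The tool advanced only 0.3 mm for a 2 mm command, and the force rose to 8 N, so the case is against the short slat. I'll back off and check.

Emit:
send_rows:
  travel:
    - [-3,0,0]
    - [-6,0,0]
    - [-10,0,0]
    - [0,0,-40]
    - [0,0,-50]
  turn: [0,0,0,0,0]
  gripper: [128,128,128,128,128]

```text
time: 17.18
tool_pos: [0.6656, -0.0682, 0.1204]
eef_rot: [-0.001, 0.682, 0.732, -0.001]
force: [0.3, 0.1, -0.3]
width: 0.498
```

Emit:
send_rows:
  travel:
    - [0,0,-50]
    - [-40,-30,0]
    - [-40,-30,0]
    - [-40,-30,0]
    - [-40,-30,0]
  turn: [0,0,0,0,0]
  gripper: [128,128,128,128,128]

```text
time: 17.8
tool_pos: [0.5572, -0.2374, 0.1707]
eef_rot: [-0.0, 0.681, 0.732, 0.0]
force: [-0.2, -0.7, -0.2]
width: 0.498
```

```bash
python3 - <<'E'
from h import *
st()
for n in('scene','top'):
    p=capture(n);case(p);save(p,n+'7.png')
    f=lambda x,y:K+EX*x/1000+EY*y/1000
    # case top edges from image
    for nm,A,B in(('far',(-4,-190),(-4,-10)),('near',(-96,-190),(-96,-10)),('left end',(-90,-4),(-10,-4)),('right end',(-90,-200),(-10,-200))):
        try:
            e=edge(p,f(*A),f(*B),.024,rng=.008);print(n,nm,led(e[0]),'ang',round(np.degrees(np.arctan2(e[1][1],e[1][0]))-4.15,2),e[2])
        except Exception as x: print(nm,x)
    for t in('tin','egg_cup','eraser'):
        for r in cut_out(p,t)[:1]:
            W=px2w(p,np.argwhere(r['mask'])[:,::-1],{'tin':.036,'egg_cup':.05,'eraser':.014}[t])[:,:2]
            print(t,r['confidence'],np.round(cv2.minAreaRect((W*1000).astype(np.float32))[0],1))
    a,b=((235,420),(190,300)) if n=='scene' else ((220,420),(90,215))
    cv2.imwrite('pics/%s7c.png'%n,cv2.resize(p['pixels'][b[0]:b[1],a[0]:a[1]],None,fx=3.9,fy=3.9,interpolation=2)[:,:,::-1])
E
```

```text
t 17.8 pos [ 0.5572 -0.2374  0.1707] ledge mm [-169.8 -390.5] ty yaw rel -90.03 F ledge [-0.2 -0.7 -0.2] z axis [ 0.     0.001 -1.   ]
blue [-50.6 -99.9] size 89.9 197.7 rel ang -0.2
blue [-356.9 -174. ] size 68.6 137.7 rel ang 54.02
blue [-372.2 -354.4] size 174.2 81.0 rel ang 1.75
blue [-448.5 -539.1] size 220.2 116.4 rel ang 24.42
scene far [  -4.  -100.3] ang 90.16 0.47204056
scene near [ -97.9 -100. ] ang 88.77 0.8881549
scene left end [-44.9   1.7] ang 0.19 0.20558079
scene right end [ -51.  -201.1] ang -0.15 0.47271138
tin 0.93 [ 576.9 -333.7]
egg_cup 0.63 [455.8 236.1]
eraser 0.7 [ 558.  -339.4]
blue [-467.3 -511.9] size 162.3 133.3 rel ang 50.81
blue [-367.1 -175.1] size 63.7 134.9 rel ang 53.64
blue [ -50.3 -101.1] size 94.7 196.1 rel ang -0.07
top far [   0.3 -122.8] ang 89.96 0.3801505
top near [-99.3 -90.9] ang 89.7 0.28494373
top left end [-50.  -0.] ang 0.02 0.3870085
top right end [ -47.1 -202. ] ang 0.06 0.36404294
egg_cup 0.97 [447.9 234.2]
eraser 0.78 [618.9 279.9]
```

View pics/top7c.png

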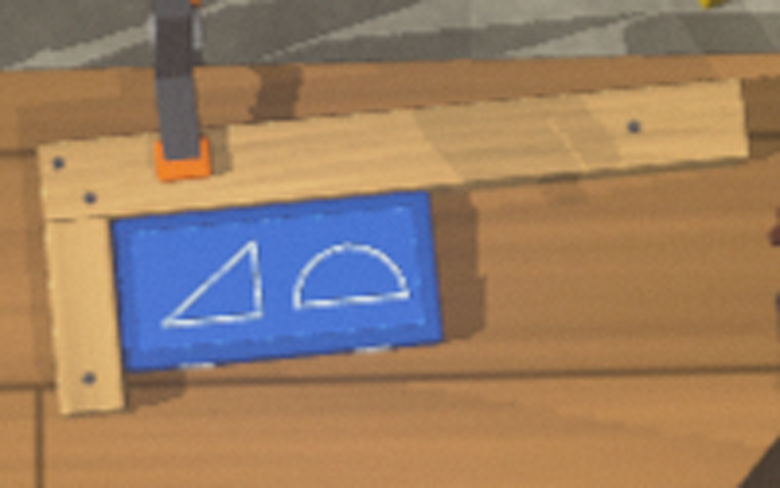

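View pics/scene7c.png

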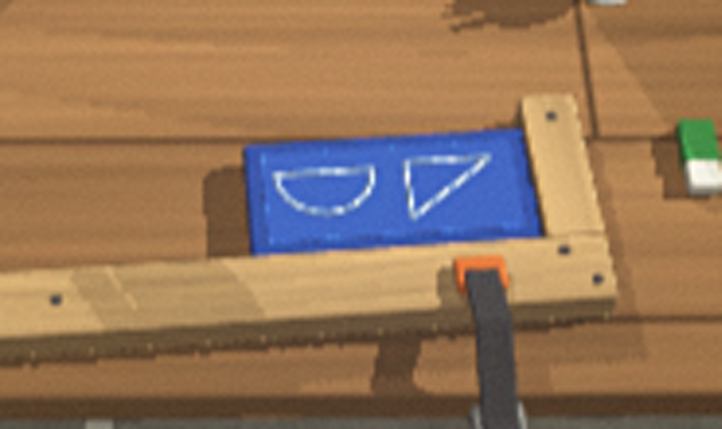

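Both views show no visible gap at either slat, and the case is parallel within about 0.2°. The tool is clear at 0.17 m, so I'll let it settle and hand in.

Emit:
send_rows:
  travel:
    - [0,0,-10]
    - [0,0,0]
    - [0,0,0]
    - [0,0,0]
    - [0,0,0]
  turn: [0,0,0,0,0]
  gripper: [128,128,128,128,128]

```text
time: 18.82
tool_pos: [0.5583, -0.2361, 0.1805]
eef_rot: [-0.0, 0.681, 0.732, -0.0]
force: [0.6, 0.7, 0.2]
width: 0.495
```

```bash
python3 - <<'E'
from h import *
s0=pickle.load(open('scene0.pkl','rb'));s=capture('scene')
for t in('tin','egg_cup','eraser'):
    for q in(s0,s): print(t,[(r['confidence'],np.round(r['extent'])) for r in search_frame(q,t)[:2]] if q is s else '')
print(close_job())
E
```

```text
tin 
tin []
egg_cup 
egg_cup [(0.79, array([382., 162., 402., 193.]))]
eraser 
eraser [(0.68, array([408., 221., 418., 239.])), (0.44, array([221., 211., 394., 347.]))]
the job is handed in; nothing more can be done
None
```

The blue case is in the corner of the stop, and I've handed the job in at about 19 s; no verdict was reported. I pushed its long side onto the long slat with both fingertips (about 11 N at contact). Then I slid it along that slat by its end until it met the short slat (about 8 N), backed off and raised the tool clear.

**Case:** The last pictures show no visible gap at either slat. In the stop's frame the centre measured (-50.3, -101.1) mm from the top camera and (-50.6, -99.9) mm from the scene camera, against a home of (-48, -100). Both are inside the limits. The roughly 2.5 mm difference in x is about the size of the camera calibration error. The sides are parallel to the slats within about 0.2°.

**Bystanders:**
- **Egg cup:** it measured the same as at the start in the top view.
- **Eraser:** it is within about 3 mm of its start. One scene reading put it at the tin's position, which was a false detection.
- **Tin:** the final tin check failed, as the search found nothing in the last scene picture. The picture before that, with the arm already backed off, put it about 10 mm from its start. That compares readings from two different cameras, so it is only a rough check. The arm was not brought down near it.

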